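Shut the tray and draw a phone monopod out to its second stop

TASK

Get the phone monopod ready for filming at the worktop: first gently lower the lid of its accessory tray until it is fully shut, without slamming it. Then push the red release button fully home, take the head by its rubber neck and pull the mast straight up past the first stop to the second stop, its full height. Finish while still gripping the neck and holding the mast up there, because it sinks when let go; leave the cup, timer, jar and lemon where they are.

Things in the scene. Friction and masses are not known exactly. Their poses are not given: they have to be found in the camera images.
- monopod_base: Black foot plate of a tabletop phone monopod, 180 x 250 x 18 mm, fixed. Origin: centre of its underside; x from front to rear, y to its left, z up. On its left a grey tray 130 x 115 mm, rim 58 mm above the worktop, with a white lid hinged at the rear. On its right a grey housing 40 mm high with a red button (x -55, y -62 mm) and behind it the upright mast (x 45, y -62 mm).
- lid_hinge (a point): Point on the lid's hinge axis, at the middle of the lid's rear edge, 58.5 mm above the worktop. The axis runs along the base's y; x as the base when the lid is shut.
- lid_edge (a point): Middle of the lid's free edge on its outer (upper) face, 130 mm from the hinge. The lid is a white panel 130 x 115 x 6 mm, its outer face 6 mm off the hinge axis, with a thumb tab 40 mm wide that reaches 12 mm beyond this edge. No knob.
- tray_lid (a joint): Lid angle (rad): 0 = shut flat on the tray, grows as the free edge rises; at 1.57 it stands upright at the tray's rear, its outer face looking rearward (base +x). A stiff hinge holds it where it is left; about 1 N on the outer face near the free edge lowers it. Starts 0.8 to 1.3.
- button_top (a point): Centre of the top of the red round push button, 24 mm across, 55 mm above the worktop when out. It is pushed straight down.
- release_button (a joint): Travel of the release button (m): 0 = out (mast locked), 0.006 = pushed fully home. It has no spring: it moves under about 4 N and stays in, which draws the latch back and frees the mast. Push it fully home.
- head_grip (a point): Centre of the head's black ribbed rubber neck on the mast axis: upright cylinder 28 mm across, from 23 mm below to 19 mm above this point. Pinch it from above with a finger to the base's left and right, clear of the latch post. 120 mm above the worktop when in, 250 mm at the second stop. Above it a plate 42 mm across, 6 mm thick, and a brass stud up to 36 mm above this point.
- monopod_head: The whole head (aluminium collar, rubber neck, top plate and stud), about 0.15 kg, fixed on the inner tube. Origin on the mast axis at its underside, 28 mm below head_grip; z up.
- inner_tube (a joint): Extension of the inner (thinner) tube out of the middle tube (m), 0 to 0.065. It comes out first, under about 3 N; its end at 0.065 is the first stop.
- middle_tube (a joint): Extension of the middle tube out of the outer tube (m), 0 to 0.065. It follows once the inner tube is fully out, under about 8 to 11 N; with both at 0.065 (head raised 130 mm) the mast is at its second stop, a hard end. When let go, the mast sinks back in by its weight and a spring.
- espresso_cup: White espresso cup with a handle, 62 x 92 x 51 mm, loose bystander to be left alone. Origin: centre of its underside.
- egg_timer: Red kitchen timer, 63 mm across, 53 mm tall, loose bystander to be left alone. Origin: centre of its underside.
- mustard_jar: Mustard jar with red lid, 62 mm across, 86 mm tall, loose bystander to be left alone. Origin: centre of its underside.
- lemon: Lemon, 71 x 53 x 51 mm, loose bystander to be left alone. Origin: centre of its underside.
- latch_post (a point): Centre of the top of the grey latch post, 110 mm above the worktop, 18 mm wide (base y) and 12 mm thick (x), 31 mm in front of the mast axis. Its steel latch tip, 8 mm wide, reaches 9 mm behind the post over a lug on the head and locks the mast. To the left and right of the mast nothing within 50 mm stands higher than 65 mm (lid shut).

How it is judged:
By the outcome, as a careful person would: the job done as asked, in the order asked, and still so for the second after the job is handed in, while the arm keeps its last pose, push and grip.
It also fails if it takes over 58 s, if anything falls off the work surface, if the arm or the gripper's body presses on something with over 40 N, if the wrist force passes 120 N, or if a joint passes its speed limit or range.

ROBOT

A 6-joint arm with a two-finger parallel gripper is mounted at the origin on a cart in front of the work surface, level with it; the furniture and walls round the work are solid. World frame = base frame: x ahead of the robot, y to its left, z up, the work surface at z = 0. Lengths are in m, angles in rad, forces in N, time in s.
With the tool pointing down it reaches from about 0.35 to 0.925 m from the base axis. Payload 6.4 kg.
Tool frame: the origin (TCP) lies at the very end of the fingers, on their centre line; the grasp point (between the pads) lies 19 mm behind it; z points along the fingers, y is the line along which they close (so a half turn about z gives the same grasp; the last joint's range is limited). The gripper opens to 94 mm and grips with 3 to 60 N. Pads are 16 mm wide; open, the fingers measure 119 mm over their backs; the gripper's body (75 mm by 177 mm) begins 78 mm behind the grasp point.
Start: joints at [1.044, 0.245, 1.558, -0, 1.339, -0.174], TCP at [0.225, 0.61, 0.205] pointing down, gripper open.
Joint ranges: [-3.13, 3.13], [-1.02, 2.26], [0.13, 2.54], [-0.95, 4.09], [0.21, 2.88], [-2.74, 2.74]. Speed limits (rad/s): [2.57, 2.57, 3.14, 3.14, 3.14, 3.14].

INTERFACE

Orientations are given as a 3x3 rotation matrix whose columns are the frame's x, y, z axes.
In Python, from station import arm, snapshot, get_calibration gives the robot as it stands.
- The arm moves only by the tool step_arm, never from a script. Its argument "moves" is a list of rows, each an object of numbers: "dx", "dy", "dz": the shift along the tool's x, y, z in units of 40 mm (1.0 is 40 mm); "spin": the turn about the tool's z in degrees; "gripper": the closure, from 0 (fully open) to 1 (shut). In form: [{"dx": .., "dy": .., "dz": .., "spin": .., "gripper": ..}, ...]. A call has 1 to 12 rows; each row shifts and turns the commanded pose from where the row before left it, along the tool's axes as they then stand; what a row does not reach is not made up. A row lasts 1/10 s, in which the tool goes at most 50 mm and 8.59 degrees, less where a joint would pass 70% of its speed; a pose out of reach is approached as far as the arm can. A call is refused whole if a number of a shift passes 1 or a number of a turn 8.59, either way. A call with a gripper value outside its range is refused whole. The fingers move at their own pace and stop on an object; the grip force is fixed at half the most. Time passes only in rows, so rows that do not move let the fingers close. It gives the time, the measured TCP pose, the force, the opening and the grip force at its end, in the units of the state.
- arm.get_state(): the state, without advancing time (a new reading comes with each control period).
- snapshot(name): name is "scene" or "side" or "wrist"; returns the picture (384x512x3 uint8, red, green, blue); there is no depth.
- get_calibration(name): a dict with "K" (3x3 intrinsics, pixels), "k1" (the pictures are not rectified: a ray, as slopes to the right and down, at radius r is drawn at 1 + k1 r^2 times it, then the intrinsics apply), "T" (4x4, takes a point from camera to world coordinates); the wrist camera has in their place "mount" (4x4, takes a point from camera to tool coordinates, whose origin is the TCP and whose axes are the flange's). Camera axes: x right, y down, z forward; pixel columns grow to the right and rows downward; lengths in m; the calibration is good to about 2 mm. A picture is of the moment at which its call begins: read the wrist's pose just before it. get_calibration takes no time and is no camera call.
- arm.job_done(): hands the job in; it is judged then, once.
The state is a dict: "time_s": time; "joints": joint angles; "dq": joint speeds; "tau": joint torques, N m; "tool_pos": TCP position; "tcp_rot": TCP orientation; "ft_force": force on the tool from outside, world axes, zero at the start; "torque": the same for the moment, N m; "gripper_width": finger opening in m; "grasp_force": force on a finger pad.
Only numpy, scipy, OpenCV 4.12 (cv2) and the standard library are available. Lean on these libraries where they do the work, as an engineer would, in place of code of your own. Each camera call takes 0.05 s, during which the arm holds its last target. There are 200 camera calls.

## Working session

There is one attempt and no reset: what is moved stays moved. The work goes in short steps, Python scripts to look and compute and a tool call to move; the robot and the scene stay as the last step left them, time stands still between calls to the robot, and variables do not carry over. Pictures are saved under pics/ and viewed, at most 10 in all, crops included, and the job is handed in when it is done.

Besides the shell and the picture viewer there is one more tool, called after "Call:" by a JSON object that holds its "api" and its "payload". step_arm: Moves the arm, as the interface text tells. Its arguments: {"type":"object","properties":{"moves":{"type":"array"}},"required":["moves"]}

```bash
mkdir -p pics
cat > h.py <<'E'
import numpy as np, cv2
from station import arm, snapshot, get_calibration
def cam(n):
    c=get_calibration(n); K=np.array(c["K"]);k1=c["k1"]
    if "T" in c: T=np.array(c["T"])
    else:
        s=arm.get_state(); W=np.eye(4);W[:3,:3]=s["tcp_rot"];W[:3,3]=s["tool_pos"];T=W@np.array(c["mount"])
    return K,k1,T
def ray(c,u,v):
    K,k1,T=c; d=np.linalg.solve(K,[u,v,1])[:2]; x=d.copy()
    for _ in range(30): x=d/(1+k1*(x@x))
    return T[:3,3],T[:3,:3]@np.r_[x,1]
def atz(c,u,v,z):
    o,d=ray(c,u,v); return o+d*(z-o[2])/d[2]
def proj(c,P):
    K,k1,T=c; p=T[:3,:3].T@(np.asarray(P,float)-T[:3,3]); s=p[:2]/p[2]; s=s*(1+k1*(s@s)); return (K@np.r_[s,1])[:2]
def tri(obs):
    A=np.zeros((3,3));b=np.zeros(3)
    for c,u,v in obs:
        o,d=ray(c,u,v);d=d/np.linalg.norm(d);M=np.eye(3)-np.outer(d,d);A+=M;b+=M@o
    return np.linalg.solve(A,b)
E
python3 - <<'E'
from h import *
s=arm.get_state();print(s["time_s"],s["tool_pos"],np.round(s["tcp_rot"],3),s["gripper_width"])
im=[snapshot(n) for n in("scene","side")]
for n,i in zip(("scene","side"),im):
    cv2.imwrite(f"pics/{n}0.png",cv2.resize(i[:,:,::-1],(800,600),interpolation=cv2.INTER_CUBIC)); print(n,np.round(cam(n)[2],3).tolist(),cam(n)[0][0,0])
E
```

```text
0.0 [0.22428365 0.60944874 0.20439251] [[-0.938  0.345 -0.001]
 [ 0.345  0.938 -0.002]
 [ 0.    -0.002 -1.   ]] 0.09404870110977451
scene [[0.86, -0.367, 0.355, 0.142], [-0.51, -0.631, 0.584, -0.669], [0.01, -0.683, -0.73, 0.948], [0.0, 0.0, 0.0, 1.0]] 414.4183932789356
side [[0.963, -0.133, 0.234, 0.259], [-0.269, -0.435, 0.859, -1.035], [-0.013, -0.89, -0.455, 0.651], [0.0, 0.0, 0.0, 1.0]] 393.2475505319167
```

View pics/scene0.png

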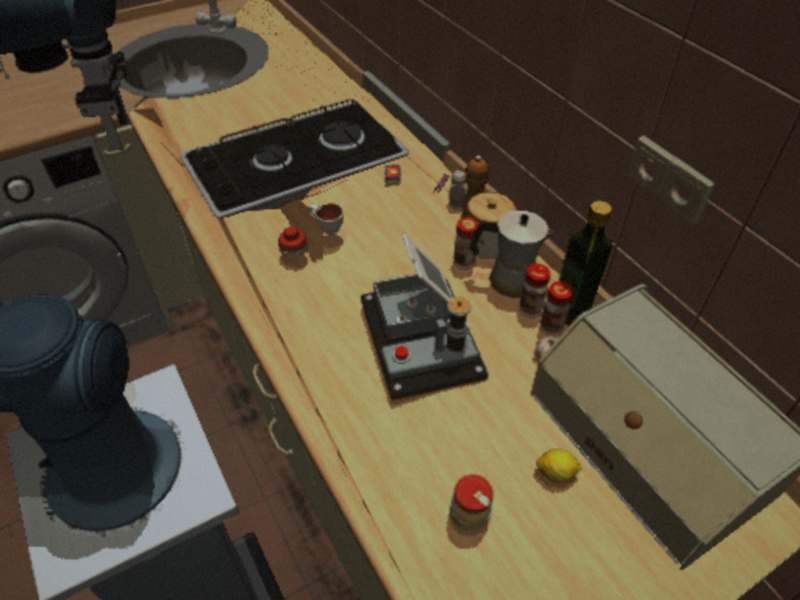

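View pics/side0.png

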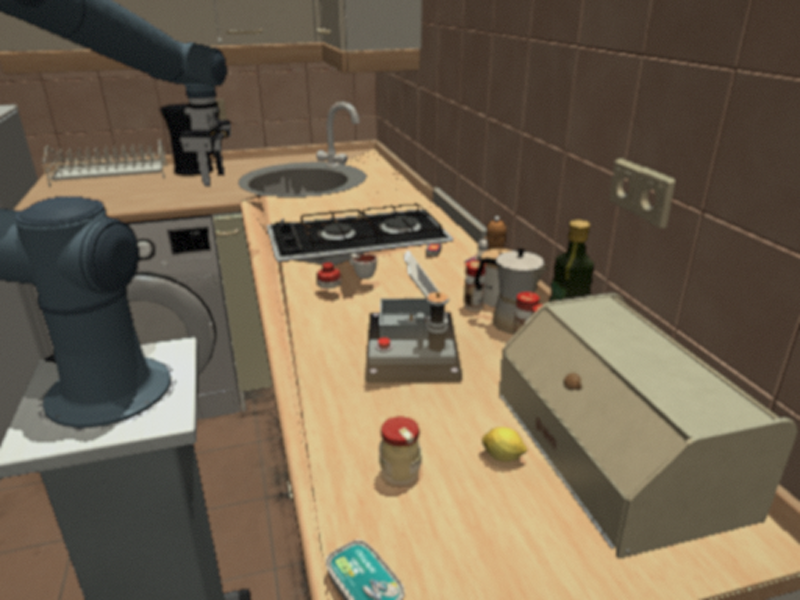

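The scene view shows the monopod at about (420,340), lid open at (430,265), button (402,352), head (457,320). The side view agrees, with the button at (384,342) and the head at (436,310). I'll enlarge both.

Run:
```python
from h import *
a=snapshot("scene")[140:260,220:320,::-1];b=snapshot("side")[150:250,225:305,::-1]
A=cv2.resize(a,(500,600),interpolation=cv2.INTER_CUBIC)  # x5
B=cv2.resize(b,(300,375),interpolation=cv2.INTER_CUBIC)
B=cv2.resize(b[:, :],(300,375),interpolation=cv2.INTER_CUBIC) # x3.75
C=np.zeros((600,800,3),np.uint8);C[:,:500]=A;C[:375,500:]=B
cv2.imwrite("pics/crop0.png",C)
```

```text
(no output)
```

View pics/crop0.png

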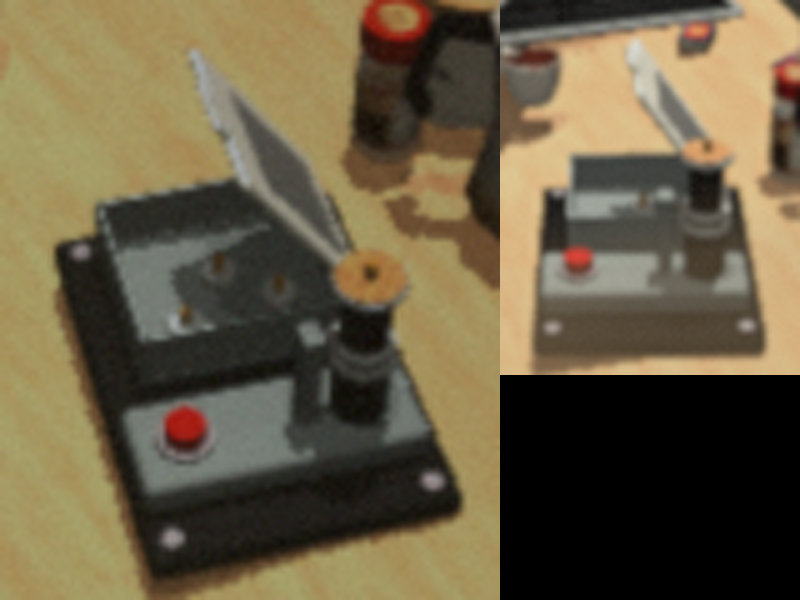

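```bash
cat > fit.py <<'E'
from h import *
from scipy.optimize import least_squares
S=cam("scene");D=cam("side")
sc=lambda x,y:(219.5+(x+.5)/5,139.5+(y+.5)/5); sd=lambda x,y:(224.5+(x-500+.5)/3.75,149.5+(y+.5)/3.75)
obs=[(S,sc(185,422),(-55,-62,55)),(D,sd(577,256),(-55,-62,55)),(S,sc(371,271),(45,-62,156)),(D,sd(707,147),(45,-62,156)),
(S,sc(312,332),(14,-62,110)),(S,sc(148,552),(-90,-125,18)),(S,sc(60,240),(-90,125,18)),(S,sc(460,490),(90,-125,18)),(D,sd(665,194),(14,-62,110))]
def W(p,P): c,s=np.cos(p[2]),np.sin(p[2]); P=np.array(P)/1000; return np.array([p[0]+c*P[0]-s*P[1],p[1]+s*P[0]+c*P[1],P[2]])
f=lambda p:np.concatenate([proj(c,W(p,P))-uv for c,uv,P in obs])
r=least_squares(f,[.55,.1,0],loss="soft_l1",x_scale=[.1,.1,.1]);p=r.x
print(p,np.degrees(p[2]));print(np.round(f(p).reshape(-1,2),1).tolist())
# lid: q=hx,ly,theta (mm)
def L(q,l,y,o): c,s=np.cos(q[2]),np.sin(q[2]); return (q[0]-l*c+o*s, q[1]+y, 58.5+l*s+o*c)
lo=[(S,sc(193,50),(130,57.5,3)),(S,sc(243,186),(130,-57.5,3)),(D,sd(634,45),(130,57.5,3)),(D,sd(640,88),(130,-57.5,3)),(S,sc(340,258),(0,-57.5,3))]
g=lambda q:np.concatenate([proj(c,W(p,L(q,*P)))-uv for c,uv,P in lo])
r=least_squares(g,[60,60,1.],x_scale=[10,10,.1],loss="soft_l1");q=r.x
print(q);print(np.round(g(q).reshape(-1,2),1).tolist())
for n,P in dict(button=(-55,-62,55),grip=(45,-62,120),edge=L(q,130,0,6),hinge=(q[0],q[1],58.5)).items(): print(n,np.round(W(p,P),4))
for x,y in((100,207),(137,345)): w=atz(S,*sc(x,y),.058)-[p[0],p[1],0]; c,s=np.cos(p[2]),np.sin(p[2]); print(c*w[0]+s*w[1],-s*w[0]+c*w[1])
E
python3 fit.py
```

```text
[ 0.57388528 -0.01865731 -0.29751777] -17.046512362299325
[[-0.1, -0.3], [0.0, -0.5], [0.3, -1.1], [-0.2, -2.0], [-0.3, 0.3], [-0.0, 2.5], [-0.2, -0.8], [1.1, 2.4], [-0.0, -0.3]]
[57.94693404 55.64313934  1.00108987]
[[-0.3, -1.2], [-0.1, -0.4], [0.3, -2.6], [-1.5, 0.6], [3.1, 8.2]]
button [ 0.5031 -0.0618  0.055 ]
grip [ 0.5987 -0.0911  0.12  ]
edge [0.5834 0.0366 0.1712]
hinge [0.6456 0.0176 0.0585]
-0.06709188716468928 0.10551059848763038
-0.0689692350254546 -0.005466893209039508
```

Fit agrees: base yaw is -17°, lid about 1.0 rad, heights consistent. Moving above the base with the gripper closed.

Call:
{"api": "step_arm", "payload": {"moves": [{"dx":-0.4,"dy":-0.3,"dz":-0.3,"gripper":1},{"dx":-0.7,"dy":-0.55,"dz":-0.3,"gripper":1},{"dx":-0.7,"dy":-0.55,"dz":-0.3,"gripper":1},{"dx":-0.7,"dy":-0.55,"dz":-0.3,"gripper":1},{"dx":-0.7,"dy":-0.55,"dz":-0.3,"gripper":1},{"dx":-0.7,"dy":-0.55,"dz":-0.3,"gripper":1},{"dx":-0.7,"dy":-0.55,"dz":-0.3,"gripper":1},{"dx":-0.7,"dy":-0.55,"dz":-0.3,"gripper":1},{"dx":-0.7,"dy":-0.55,"gripper":1},{"dx":-0.7,"dy":-0.55,"gripper":1},{"dx":-0.7,"dy":-0.55,"gripper":1},{"dx":-0.7,"dy":-0.55,"gripper":1}]}}

```text
schema error: expected keys dx, dy, dz, spin, gripper
```

Call:
{"api": "step_arm", "payload": {"moves": [{"dx":-0.7,"dy":-0.55,"gripper":1},{"dx":-0.7,"dy":-0.55,"gripper":1},{"dx":-0.7,"dy":-0.55,"gripper":1},{"dx":-0.7,"dy":-0.55,"gripper":1},{"dx":-0.7,"dy":-0.55,"gripper":1},{"dx":-0.7,"dy":-0.55,"gripper":1},{"dx":-0.7,"dy":-0.55,"gripper":1},{"dx":-0.4,"dy":-0.4,"gripper":1},{"spin":-3.1,"gripper":1},{"gripper":1},{"gripper":1}]}}

```text
schema error: expected keys dx, dy, dz, spin, gripper
```

Run:
```python
from h import *
s=arm.get_state();c=cam("wrist");i=snapshot("wrist")
np.savez("w1.npz",K=c[0],k=c[1],T=c[2])
print(s["time_s"],s["tool_pos"],np.round(s["tcp_rot"],3).tolist(),s["gripper_width"],s["ft_force"])
cv2.imwrite("pics/w1.png",cv2.resize(i[:,:,::-1],(800,600),interpolation=cv2.INTER_CUBIC))
```

```text
0.2 [0.22439799 0.60964682 0.20477877] [[-0.938, 0.345, -0.001], [0.345, 0.938, -0.001], [0.0, -0.001, -1.0]] 0.09398017889516866 [ 1.31513137  0.34522028 -0.13512173]
```

View pics/w1.png

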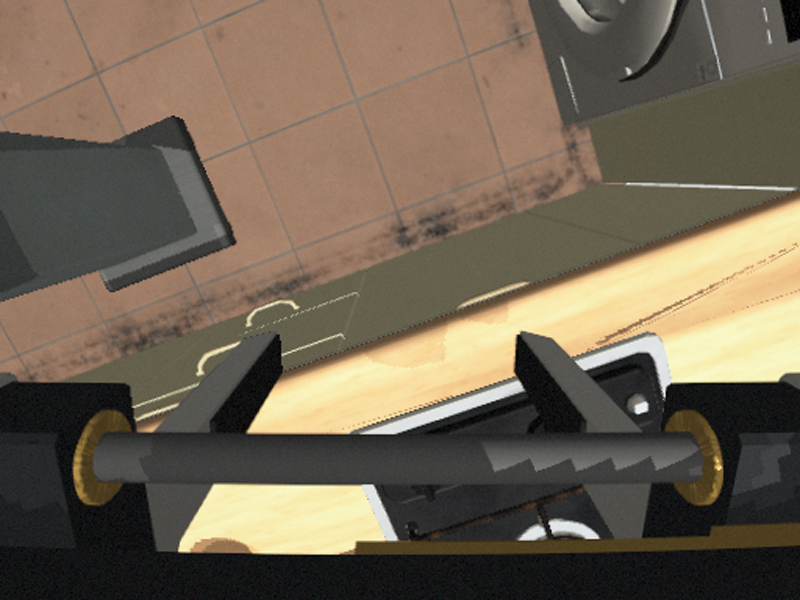

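All five keys are required, so nothing moved; the picture only shows the wrist view (open fingers at about (270,350) and (530,350), camera looking to tool +x). Resending.

Call:
{"api": "step_arm", "payload": {"moves": [{"dx":-0.4,"dy":-0.3,"dz":-0.3,"spin":0,"gripper":1},{"dx":-0.7,"dy":-0.55,"dz":-0.3,"spin":0,"gripper":1},{"dx":-0.7,"dy":-0.55,"dz":-0.3,"spin":0,"gripper":1},{"dx":-0.7,"dy":-0.55,"dz":-0.3,"spin":0,"gripper":1},{"dx":-0.7,"dy":-0.55,"dz":-0.3,"spin":0,"gripper":1},{"dx":-0.7,"dy":-0.55,"dz":-0.3,"spin":0,"gripper":1},{"dx":-0.7,"dy":-0.55,"dz":-0.3,"spin":0,"gripper":1},{"dx":-0.7,"dy":-0.55,"dz":-0.3,"spin":0,"gripper":1},{"dx":-0.7,"dy":-0.55,"dz":0,"spin":0,"gripper":1},{"dx":-0.7,"dy":-0.55,"dz":0,"spin":0,"gripper":1},{"dx":-0.7,"dy":-0.55,"dz":0,"spin":0,"gripper":1},{"dx":-0.7,"dy":-0.55,"dz":0,"spin":0,"gripper":1}]}}

```text
time_s: 1.45
tool_pos: [0.4413, 0.2584, 0.3015]
tcp_rot: [[-0.938, 0.345, 0.0], [0.345, 0.938, 0.0], [-0.0, 0.0, -1.0]]
ft_force: [-0.2, 0.7, 0.4]
gripper_width: 0.002
grasp_force: 0.0
```

Call:
{"api": "step_arm", "payload": {"moves": [{"dx":-0.7,"dy":-0.55,"dz":0,"spin":0,"gripper":1},{"dx":-0.7,"dy":-0.55,"dz":0,"spin":0,"gripper":1},{"dx":-0.7,"dy":-0.55,"dz":0,"spin":0,"gripper":1},{"dx":-0.7,"dy":-0.55,"dz":0,"spin":0,"gripper":1},{"dx":-0.7,"dy":-0.55,"dz":0,"spin":0,"gripper":1},{"dx":-0.7,"dy":-0.55,"dz":0,"spin":0,"gripper":1},{"dx":-0.7,"dy":-0.55,"dz":0,"spin":0,"gripper":1},{"dx":-0.4,"dy":-0.4,"dz":0,"spin":0,"gripper":1},{"dx":0,"dy":0,"dz":0,"spin":-3.1,"gripper":1},{"dx":0,"dy":0,"dz":0,"spin":0,"gripper":1},{"dx":0,"dy":0,"dz":0,"spin":0,"gripper":1}]}}

```text
time_s: 2.55
tool_pos: [0.5809, 0.0271, 0.3014]
tcp_rot: [[-0.955, 0.295, -0.0], [0.295, 0.955, 0.0], [0.0, 0.0, -1.0]]
ft_force: [0.9, 0.6, -0.2]
gripper_width: 0.0008
grasp_force: 0.0
```

Run:
```python
from h import *
s=arm.get_state();c=cam("wrist");i=snapshot("wrist")
np.savez("w1.npz",K=c[0],k=c[1],T=c[2])
print(s["time_s"],s["tool_pos"],np.round(s["tcp_rot"],3).tolist(),s["gripper_width"],s["ft_force"])
cv2.imwrite("pics/w1b.png",cv2.resize(i[:,:,::-1],(800,600),interpolation=cv2.INTER_CUBIC))
```

```text
2.55 [0.58092804 0.02709366 0.3013758 ] [[-0.955, 0.295, -0.0], [0.295, 0.955, 0.0], [0.0, 0.0, -1.0]] 0.0008078215127538595 [ 0.85208253  0.56601731 -0.16410384]
```

View pics/w1b.png

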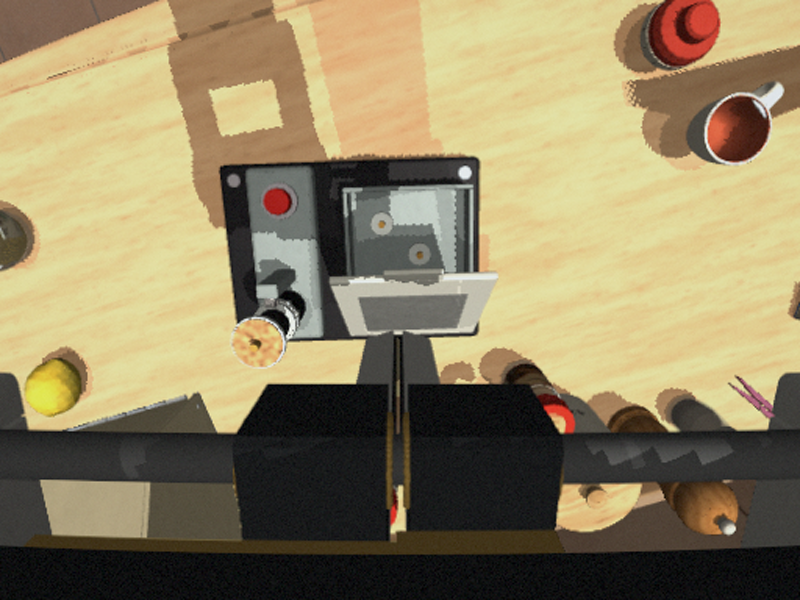

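The wrist view shows: button (277,202), stud (255,343), plate corners (220,167), (480,157), lid free edge (331,280)–(497,274) with tab at (413,272). I'll refine the fit with these.

```bash
cat > fit2.py <<'E'
exec(open("fit.py").read().split("f=lambda")[0])
z=np.load("w1.npz");Wc=(z["K"],float(z["k"]),z["T"]); w=lambda x,y:((x+.5)/1.5625-.5,(y+.5)/1.5625-.5)
print("cam",np.round(Wc[2][:3,3],3))
obs=obs[:5]+[obs[8]]+[(Wc,w(277,202),(-55,-62,55)),(Wc,w(255,343),(45,-62,156)),(Wc,w(221,167),(-90,-125,18)),(Wc,w(479,157),(-90,125,18))]
exec("f=lambda"+open("fit.py").read().split("f=lambda")[1].split("# lid")[0])
exec("def L"+open("fit.py").read().split("def L")[1].split("g=lambda")[0])
lo=lo[:4]+[(Wc,w(331,280),(130,-57.5,3)),(Wc,w(497,274),(130,57.5,3))]
g=lambda q:np.concatenate([proj(c,W(p,L(q,*P)))-uv for c,uv,P in lo]+[[(q[0]-62)/2]])
q=least_squares(g,[60,52,1.],x_scale=[10,10,.1],loss="soft_l1").x
print(q);print(np.round(g(q)[:-1].reshape(-1,2),1).tolist())
for n,P in dict(button=(-55,-62,55),grip=(45,-62,120),edge=L(q,130,0,6)).items(): print(n,np.round(W(p,P),4))
for x,y in((472,186),(344,188)): v=atz(Wc,*w(x,y),.058)-[p[0],p[1],0]; c,s=np.cos(p[2]),np.sin(p[2]); print("rim",c*v[0]+s*v[1],-s*v[0]+c*v[1])
st=arm.get_state();v=st["tool_pos"]-np.r_[p[:2],0];R=np.array([[c,s],[-s,c]]);print("tcp in base mm",R@v[:2]*1000)
E
python3 fit2.py
```

```text
cam [0.516 0.047 0.48 ]
[ 0.57325292 -0.01632763 -0.27104428] -15.529693533098646
[[-0.1, -0.5], [0.1, -0.6], [0.0, -2.1], [-0.1, -2.5], [-0.4, -0.4], [0.1, -0.7], [-0.4, 0.0], [-0.6, 3.6], [-2.4, -1.3], [1.3, -0.2]]
[63.72389335 54.50668516  0.97131567]
[[-0.9, -0.7], [0.3, -0.1], [-0.2, -2.1], [-1.0, 1.2], [-2.0, -0.3], [0.9, 0.5]]
button [ 0.5037 -0.0613  0.055 ]
grip [ 0.6    -0.0881  0.12  ]
edge [0.5833 0.0374 0.1692]
rim -0.0639055302787763 0.11052451796199787
rim -0.06530913296407394 -0.0010260443284773428
tcp in base mm [-4.32084018 44.0874364 ]
```

```bash
sed -i 's/(45,-62,156)/(45,-62,147)/g' fit.py fit2.py; python3 fit2.py
```

```text
cam [0.516 0.047 0.48 ]
[ 0.57321548 -0.01715943 -0.2732859 ] -15.658128474872948
[[0.0, -0.3], [0.2, -0.5], [-0.1, 0.5], [-0.1, 0.5], [-0.3, -0.2], [0.1, -0.5], [-0.9, 0.1], [0.8, 0.9], [-2.9, -1.3], [0.9, 0.1]]
[63.65772374 55.34628838  0.96948503]
[[-0.9, -0.7], [0.2, -0.1], [-0.2, -2.1], [-1.1, 1.2], [-1.9, -0.4], [0.9, 0.6]]
button [ 0.5035 -0.062   0.055 ]
grip [ 0.5998 -0.089   0.12  ]
edge [0.5834 0.0375 0.1691]
rim -0.0643415673673482 0.11119202893538549
rim -0.0654951135887059 -0.0003613994249054217
tcp in base mm [-4.6081009  44.88867997]
```

Call:
{"api": "step_arm", "payload": {"moves": [{"dx":-0.3,"dy":0.1,"dz":0,"spin":-1.4,"gripper":1},{"dx":-0.3,"dy":0.1,"dz":0.3,"spin":0,"gripper":1},{"dx":-0.3,"dy":0.05,"dz":0.6,"spin":0,"gripper":1},{"dx":0,"dy":0,"dz":0.7,"spin":0,"gripper":1},{"dx":0,"dy":0,"dz":0.7,"spin":0,"gripper":1},{"dx":0,"dy":0,"dz":0.5,"spin":0,"gripper":1},{"dx":0,"dy":0,"dz":0.3,"spin":0,"gripper":1},{"dx":0,"dy":0,"dz":0.2,"spin":0,"gripper":1},{"dx":0,"dy":0,"dz":0.2,"spin":0,"gripper":1},{"dx":0,"dy":0,"dz":0.2,"spin":0,"gripper":1},{"dx":0,"dy":0,"dz":0,"spin":0,"gripper":1}]}}

```text
time_s: 3.7
tool_pos: [0.618, 0.0265, 0.1527]
tcp_rot: [[-0.963, 0.271, -0.001], [0.271, 0.963, 0.0], [0.001, -0.0, -1.0]]
ft_force: [0.3, -0.2, 0.2]
gripper_width: 0.0008
grasp_force: 0.0
```

Call:
{"api": "step_arm", "payload": {"moves": [{"dx":0.07,"dy":0,"dz":0.04,"spin":0,"gripper":1},{"dx":0.07,"dy":0,"dz":0.04,"spin":0,"gripper":1},{"dx":0.07,"dy":0,"dz":0.04,"spin":0,"gripper":1},{"dx":0.07,"dy":0,"dz":0.04,"spin":0,"gripper":1},{"dx":0.06,"dy":0,"dz":0.04,"spin":0,"gripper":1},{"dx":0.06,"dy":0,"dz":0.04,"spin":0,"gripper":1},{"dx":0.06,"dy":0,"dz":0.04,"spin":0,"gripper":1},{"dx":0.06,"dy":0,"dz":0.04,"spin":0,"gripper":1}]}}

```text
time_s: 4.5
tool_pos: [0.5983, 0.0321, 0.1406]
tcp_rot: [[-0.963, 0.271, 0.0], [0.271, 0.963, -0.0], [-0.0, 0.0, -1.0]]
ft_force: [-0.5, -0.4, 1.3]
gripper_width: 0.0005
grasp_force: 0.3
```

Call:
{"api": "step_arm", "payload": {"moves": [{"dx":0.055,"dy":0,"dz":0.06,"spin":0,"gripper":1},{"dx":0.055,"dy":0,"dz":0.06,"spin":0,"gripper":1},{"dx":0.055,"dy":0,"dz":0.06,"spin":0,"gripper":1},{"dx":0.055,"dy":0,"dz":0.06,"spin":0,"gripper":1},{"dx":0.05,"dy":0,"dz":0.06,"spin":0,"gripper":1},{"dx":0.05,"dy":0,"dz":0.06,"spin":0,"gripper":1},{"dx":0.05,"dy":0,"dz":0.06,"spin":0,"gripper":1},{"dx":0.05,"dy":0,"dz":0.06,"spin":0,"gripper":1}]}}

```text
time_s: 5.3
tool_pos: [0.5821, 0.0367, 0.1212]
tcp_rot: [[-0.963, 0.271, -0.0], [0.271, 0.963, -0.0], [0.0, -0.0, -1.0]]
ft_force: [-0.1, 0.5, 0.7]
gripper_width: -0.0002
grasp_force: 0.2
```

Call:
{"api": "step_arm", "payload": {"moves": [{"dx":0.043,"dy":0,"dz":0.062,"spin":0,"gripper":1},{"dx":0.043,"dy":0,"dz":0.062,"spin":0,"gripper":1},{"dx":0.043,"dy":0,"dz":0.062,"spin":0,"gripper":1},{"dx":0.043,"dy":0,"dz":0.062,"spin":0,"gripper":1},{"dx":0.036,"dy":0,"dz":0.066,"spin":0,"gripper":1},{"dx":0.036,"dy":0,"dz":0.066,"spin":0,"gripper":1},{"dx":0.036,"dy":0,"dz":0.066,"spin":0,"gripper":1},{"dx":0.036,"dy":0,"dz":0.066,"spin":0,"gripper":1}]}}

```text
time_s: 6.1
tool_pos: [0.57, 0.0401, 0.1007]
tcp_rot: [[-0.963, 0.271, 0.0], [0.271, 0.963, -0.0], [-0.0, -0.0, -1.0]]
ft_force: [0.6, -0.1, 0.2]
gripper_width: 0.0003
grasp_force: 0.2
```

Run:
```python
from h import *
i=snapshot("scene")[140:260,220:340]
print(arm.get_state()["ft_force"])
cv2.imwrite("pics/s2.png",cv2.resize(i[:,:,::-1],(600,600),interpolation=cv2.INTER_CUBIC))
```

```text
[0.98097444 0.21117609 0.26087257]
```

View pics/s2.png

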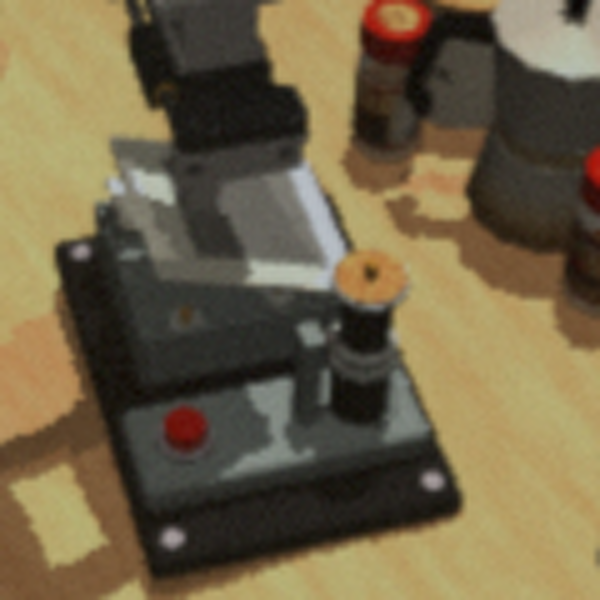

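The lid follows the finger, its free edge now from (112,150) to (160,275), about 0.4 rad open. Continuing.

Call:
{"api": "step_arm", "payload": {"moves": [{"dx":0.025,"dy":0,"dz":0.07,"spin":0,"gripper":1},{"dx":0.025,"dy":0,"dz":0.07,"spin":0,"gripper":1},{"dx":0.025,"dy":0,"dz":0.07,"spin":0,"gripper":1},{"dx":0.025,"dy":0,"dz":0.07,"spin":0,"gripper":1},{"dx":0.02,"dy":0,"dz":0.07,"spin":0,"gripper":1},{"dx":0.02,"dy":0,"dz":0.07,"spin":0,"gripper":1},{"dx":0.02,"dy":0,"dz":0.07,"spin":0,"gripper":1},{"dx":0.02,"dy":0,"dz":0.07,"spin":0,"gripper":1},{"dx":0.01,"dy":0,"dz":0.07,"spin":0,"gripper":1},{"dx":0.01,"dy":0,"dz":0.05,"spin":0,"gripper":1},{"dx":0,"dy":0,"dz":0.04,"spin":0,"gripper":1},{"dx":0,"dy":0,"dz":0.04,"spin":0,"gripper":1}]}}

```text
time_s: 7.35
tool_pos: [0.5623, 0.0422, 0.0704]
tcp_rot: [[-0.963, 0.271, -0.0], [0.271, 0.963, 0.0], [0.0, -0.0, -1.0]]
ft_force: [0.7, -0.6, 0.7]
gripper_width: 0.0007
grasp_force: 0.2
```

Call:
{"api": "step_arm", "payload": {"moves": [{"dx":0,"dy":0,"dz":0.04,"spin":0,"gripper":1},{"dx":0,"dy":0,"dz":0.03,"spin":0,"gripper":1},{"dx":0,"dy":0,"dz":0.02,"spin":0,"gripper":1},{"dx":0,"dy":0,"dz":0,"spin":0,"gripper":1}]}}

```text
time_s: 7.75
tool_pos: [0.5624, 0.0422, 0.0668]
tcp_rot: [[-0.963, 0.271, -0.0], [0.271, 0.963, -0.0], [0.0, -0.0, -1.0]]
ft_force: [0.7, 0.3, -0.0]
gripper_width: 0.0004
grasp_force: 0.0
```

Call:
{"api": "step_arm", "payload": {"moves": [{"dx":0,"dy":0,"dz":0.02,"spin":0,"gripper":1},{"dx":0,"dy":0,"dz":0.02,"spin":0,"gripper":1},{"dx":0,"dy":0,"dz":0.02,"spin":0,"gripper":1},{"dx":0,"dy":0,"dz":0,"spin":0,"gripper":1}]}}

```text
time_s: 8.15
tool_pos: [0.5624, 0.0422, 0.0648]
tcp_rot: [[-0.963, 0.271, -0.0], [0.271, 0.963, -0.0], [0.0, -0.0, -1.0]]
ft_force: [-0.2, -0.2, 2.1]
gripper_width: 0.0002
grasp_force: 1.1
```

Call:
{"api": "step_arm", "payload": {"moves": [{"dx":0,"dy":0,"dz":0.01,"spin":0,"gripper":1},{"dx":0,"dy":0,"dz":0.01,"spin":0,"gripper":1},{"dx":0,"dy":0,"dz":0,"spin":0,"gripper":1}]}}

```text
time_s: 8.45
tool_pos: [0.5625, 0.0422, 0.0646]
tcp_rot: [[-0.963, 0.271, -0.0], [0.271, 0.963, -0.0], [0.0, -0.0, -1.0]]
ft_force: [-4.1, 1.1, 6.7]
gripper_width: 0.0004
grasp_force: 3.5
```

Lid shut (6.7 N reaction at z = 64.6 mm). On to the button.

Call:
{"api": "step_arm", "payload": {"moves": [{"dx":0,"dy":0,"dz":-0.2,"spin":0,"gripper":1},{"dx":0,"dy":0,"dz":-0.6,"spin":0,"gripper":1},{"dx":0.1,"dy":-0.4,"dz":0,"spin":0,"gripper":1},{"dx":0.2,"dy":-0.6,"dz":0,"spin":0,"gripper":1},{"dx":0.2,"dy":-0.7,"dz":0,"spin":0,"gripper":1},{"dx":0.1,"dy":-0.7,"dz":0,"spin":0,"gripper":1},{"dx":0.1,"dy":-0.5,"dz":0,"spin":0,"gripper":1},{"dx":0,"dy":0,"dz":0.3,"spin":0,"gripper":1},{"dx":0,"dy":0,"dz":0.3,"spin":0,"gripper":1},{"dx":0,"dy":0,"dz":0,"spin":0,"gripper":1}]}}

```text
time_s: 9.45
tool_pos: [0.5021, -0.0608, 0.0689]
tcp_rot: [[-0.963, 0.271, -0.005], [0.271, 0.963, 0.002], [0.005, 0.0, -1.0]]
ft_force: [-0.5, 0.3, 0.6]
gripper_width: 0.0004
grasp_force: 0.0
```

Run:
```python
from h import *
a=snapshot("scene")[140:260,220:340];b=snapshot("wrist")[0:300]
C=np.zeros((500,800,3),np.uint8);C[:400,:400]=cv2.resize(a,(400,400),interpolation=cv2.INTER_CUBIC);C[:,400:]=cv2.resize(b[60:285,130:310],(400,500),interpolation=cv2.INTER_CUBIC)
print(arm.get_state()["tool_pos"]);cv2.imwrite("pics/s3.png",C[:,:,::-1])
```

```text
[ 0.50360647 -0.06102339  0.07075622]
```

View pics/s3.png

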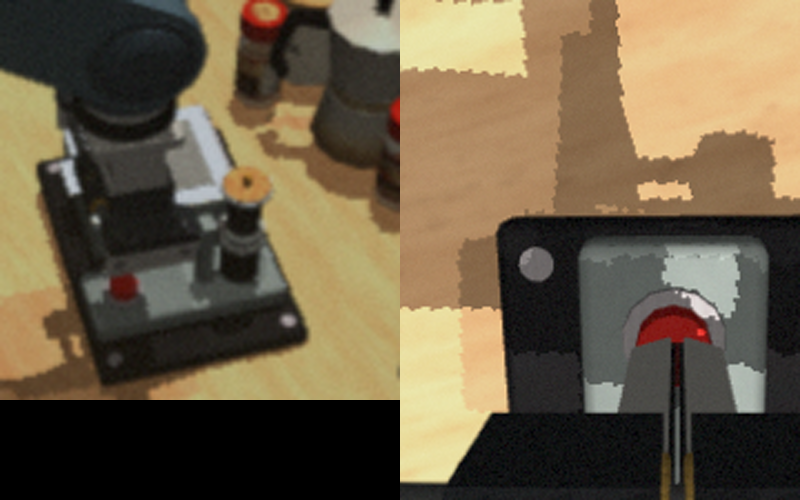

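The lid lies flat, and the fingers are centred on the button (button (675,325) and finger gap (678,345) in the right crop). Pressing down.

Call:
{"api": "step_arm", "payload": {"moves": [{"dx":0,"dy":0,"dz":0.15,"spin":0,"gripper":1},{"dx":0,"dy":0,"dz":0.12,"spin":0,"gripper":1},{"dx":0,"dy":0,"dz":0.08,"spin":0,"gripper":1},{"dx":0,"dy":0,"dz":0.05,"spin":0,"gripper":1},{"dx":0,"dy":0,"dz":0.03,"spin":0,"gripper":1},{"dx":0,"dy":0,"dz":0.03,"spin":0,"gripper":1},{"dx":0,"dy":0,"dz":0.03,"spin":0,"gripper":1}]}}

```text
time_s: 10.25
tool_pos: [0.504, -0.0617, 0.0524]
tcp_rot: [[-0.963, 0.271, -0.0], [0.271, 0.963, 0.0], [0.0, 0.0, -1.0]]
ft_force: [-1.8, 1.0, 4.5]
gripper_width: 0.0005
grasp_force: 1.9
```

Call:
{"api": "step_arm", "payload": {"moves": [{"dx":0,"dy":0,"dz":0.02,"spin":0,"gripper":1},{"dx":0,"dy":0,"dz":0.02,"spin":0,"gripper":1},{"dx":0,"dy":0,"dz":0,"spin":0,"gripper":1}]}}

```text
time_s: 10.55
tool_pos: [0.504, -0.0618, 0.0504]
tcp_rot: [[-0.963, 0.271, 0.0], [0.271, 0.963, -0.0], [-0.0, 0.0, -1.0]]
ft_force: [-0.7, 1.2, 2.0]
gripper_width: 0.0002
grasp_force: 0.7
```

Call:
{"api": "step_arm", "payload": {"moves": [{"dx":0,"dy":0,"dz":0.02,"spin":0,"gripper":1},{"dx":0,"dy":0,"dz":0.02,"spin":0,"gripper":1},{"dx":0,"dy":0,"dz":0.01,"spin":0,"gripper":1},{"dx":0,"dy":0,"dz":0,"spin":0,"gripper":1}]}}

```text
time_s: 10.95
tool_pos: [0.5042, -0.0619, 0.0492]
tcp_rot: [[-0.963, 0.271, -0.0], [0.271, 0.963, -0.0], [0.0, -0.0, -1.0]]
ft_force: [-2.8, 1.7, 8.0]
gripper_width: 0.0005
grasp_force: 4.0
```

Call:
{"api": "step_arm", "payload": {"moves": [{"dx":0,"dy":0,"dz":0.02,"spin":0,"gripper":1},{"dx":0,"dy":0,"dz":0.02,"spin":0,"gripper":1},{"dx":0,"dy":0,"dz":0,"spin":0,"gripper":1}]}}

```text
time_s: 11.25
tool_pos: [0.5043, -0.0619, 0.049]
tcp_rot: [[-0.963, 0.27, -0.001], [0.27, 0.963, 0.0], [0.001, -0.0, -1.0]]
ft_force: [-8.3, 3.5, 19.3]
gripper_width: 0.0005
grasp_force: 9.6
```

Button bottomed (19 N at z = 49 mm). Lift, open, and move over the neck.

Call:
{"api": "step_arm", "payload": {"moves": [{"dx":0,"dy":0,"dz":-0.2,"spin":0,"gripper":1},{"dx":0,"dy":0,"dz":-0.6,"spin":0,"gripper":1},{"dx":0,"dy":0,"dz":-0.8,"spin":0,"gripper":1},{"dx":0,"dy":0,"dz":-0.9,"spin":0,"gripper":1},{"dx":0,"dy":0,"dz":-0.8,"spin":0,"gripper":0.2},{"dx":-0.3,"dy":0,"dz":-0.4,"spin":0,"gripper":0.2},{"dx":-0.6,"dy":0,"dz":0,"spin":0,"gripper":0.2},{"dx":-0.6,"dy":0,"dz":0,"spin":0,"gripper":0.2},{"dx":-0.6,"dy":0,"dz":0,"spin":0,"gripper":0.2},{"dx":-0.38,"dy":0,"dz":0,"spin":0,"gripper":0.2},{"dx":0,"dy":0,"dz":0,"spin":0,"gripper":0.2},{"dx":0,"dy":0,"dz":0,"spin":0,"gripper":0.2}]}}

```text
time_s: 12.45
tool_pos: [0.5992, -0.0888, 0.1944]
tcp_rot: [[-0.963, 0.271, -0.001], [0.271, 0.963, -0.0], [0.001, -0.0, -1.0]]
ft_force: [-0.7, 0.1, -0.6]
gripper_width: 0.0612
grasp_force: 0.0
```

Run:
```python
from h import *
s=arm.get_state();c=cam("wrist");b=snapshot("wrist")
a=snapshot("scene")[100:260,220:340]
C=np.zeros((500,800,3),np.uint8);C[:500,:375]=cv2.resize(a,(375,500),interpolation=cv2.INTER_CUBIC);C[:,400:]=cv2.resize(b[130:330,176:336],(400,500),interpolation=cv2.INTER_CUBIC)
print(s["tool_pos"],s["gripper_width"],s["ft_force"])
for P in((.5998,-.089,.147),(.5035,-.062,.049)): u=proj(c,P); print((u-[176,130])*2.5+[400,0])
cv2.imwrite("pics/s4.png",C[:,:,::-1])
```

```text
[ 0.5991525  -0.08876612  0.19442952] 0.06118777465152195 [-0.69031618  0.09469894 -0.5783004 ]
[595.38771012 186.8413705 ]
[ 595.27796877 -118.43604428]
```

View pics/s4.png

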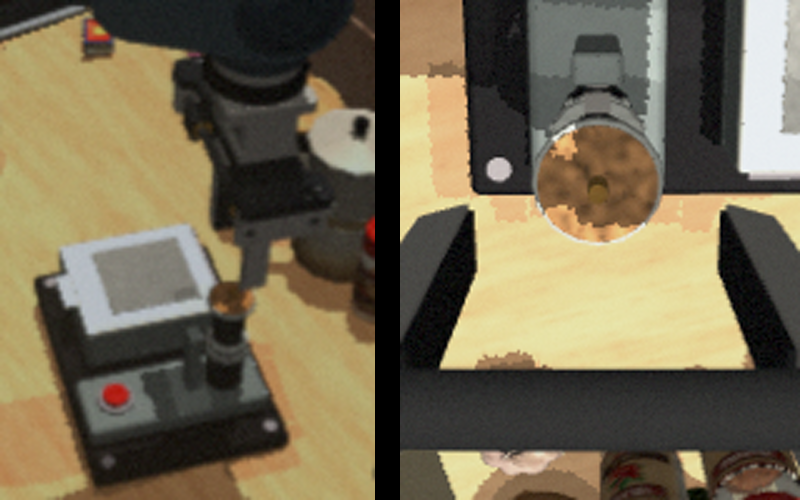

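Lid shut, button in, and the plate's centre at (598,184) matches the predicted (595,187). Fingers straddle it; descend and grip.

Call:
{"api": "step_arm", "payload": {"moves": [{"dx":0,"dy":0,"dz":0.3,"spin":0,"gripper":0.2},{"dx":0,"dy":0,"dz":0.4,"spin":0,"gripper":0.2},{"dx":0,"dy":0,"dz":0.4,"spin":0,"gripper":0.2},{"dx":0,"dy":0,"dz":0.4,"spin":0,"gripper":0.2},{"dx":0,"dy":0,"dz":0.4,"spin":0,"gripper":0.2},{"dx":0,"dy":0,"dz":0.3,"spin":0,"gripper":0.2},{"dx":0,"dy":0,"dz":0.13,"spin":0,"gripper":0.2},{"dx":0,"dy":0,"dz":0,"spin":0,"gripper":0.2},{"dx":0,"dy":0,"dz":0,"spin":0,"gripper":0.2}]}}

```text
time_s: 13.45
tool_pos: [0.6, -0.0889, 0.1023]
tcp_rot: [[-0.963, 0.271, 0.001], [0.271, 0.963, -0.0], [-0.001, -0.0, -1.0]]
ft_force: [-0.4, 0.1, 0.5]
gripper_width: 0.075
grasp_force: 0.0
```

Call:
{"api": "step_arm", "payload": {"moves": [{"dx":0,"dy":0,"dz":0,"spin":0,"gripper":0.6},{"dx":0,"dy":0,"dz":0,"spin":0,"gripper":0.8},{"dx":0,"dy":0,"dz":0,"spin":0,"gripper":1},{"dx":0,"dy":0,"dz":0,"spin":0,"gripper":1},{"dx":0,"dy":0,"dz":0,"spin":0,"gripper":1},{"dx":0,"dy":0,"dz":0,"spin":0,"gripper":1},{"dx":0,"dy":0,"dz":0,"spin":0,"gripper":1}]}}

```text
time_s: 14.15
tool_pos: [0.5996, -0.0887, 0.102]
tcp_rot: [[-0.963, 0.271, 0.0], [0.271, 0.963, 0.0], [-0.0, 0.0, -1.0]]
ft_force: [-0.2, 1.1, 1.6]
gripper_width: 0.0408
grasp_force: 30.0
```

Opening of 41 mm doesn't match the 28 mm neck, so it likely has caught the top plate. Looking.

Run:
```python
from h import *
s=arm.get_state();b=snapshot("wrist");a=snapshot("side")[130:250,225:321]
C=np.zeros((500,800,3),np.uint8);C[:500,:400]=cv2.resize(a,(400,500),interpolation=cv2.INTER_CUBIC);C[:,400:]=cv2.resize(b[130:330,176:336],(400,500),interpolation=cv2.INTER_CUBIC)
print(s["tool_pos"],s["gripper_width"],s["grasp_force"],s["ft_force"])
cv2.imwrite("pics/s5.png",C[:,:,::-1])
```

```text
[ 0.59961716 -0.08865229  0.10195439] 0.040775776182043325 30.00014215707779 [-0.18768211  1.12121467  1.60288884]
```

View pics/s5.png

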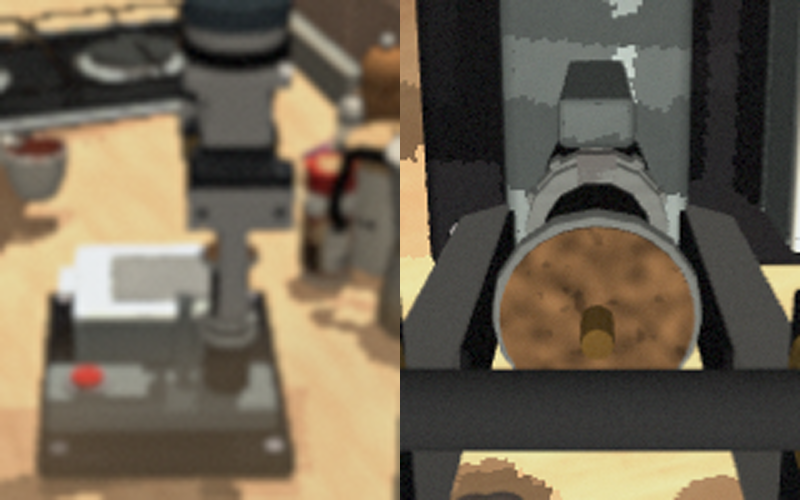

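The pads do touch the top plate's rim (at (495,300) and (695,300)). Open a little, go 5 mm lower, regrip.

Call:
{"api": "step_arm", "payload": {"moves": [{"dx":0,"dy":0,"dz":0,"spin":0,"gripper":0.4},{"dx":0,"dy":0,"dz":0,"spin":0,"gripper":0.3},{"dx":0,"dy":0,"dz":0,"spin":0,"gripper":0.3},{"dx":0,"dy":0,"dz":0.06,"spin":0,"gripper":0.3},{"dx":0,"dy":0,"dz":0.06,"spin":0,"gripper":0.3},{"dx":0,"dy":0,"dz":0,"spin":0,"gripper":0.3}]}}

```text
time_s: 14.85
tool_pos: [0.5991, -0.0886, 0.0963]
tcp_rot: [[-0.963, 0.271, -0.001], [0.271, 0.963, 0.0], [0.001, 0.0, -1.0]]
ft_force: [-0.3, 0.4, -0.1]
gripper_width: 0.0657
grasp_force: 0.0
```

Call:
{"api": "step_arm", "payload": {"moves": [{"dx":0,"dy":0,"dz":0,"spin":0,"gripper":0.5},{"dx":0,"dy":0,"dz":0,"spin":0,"gripper":0.6},{"dx":0,"dy":0,"dz":0,"spin":0,"gripper":1},{"dx":0,"dy":0,"dz":0,"spin":0,"gripper":1},{"dx":0,"dy":0,"dz":0,"spin":0,"gripper":1},{"dx":0,"dy":0,"dz":0,"spin":0,"gripper":1},{"dx":0,"dy":0,"dz":0,"spin":0,"gripper":1}]}}

```text
time_s: 15.55
tool_pos: [0.5996, -0.0887, 0.0971]
tcp_rot: [[-0.963, 0.271, 0.0], [0.271, 0.963, 0.0], [-0.0, 0.0, -1.0]]
ft_force: [0.8, 0.0, 0.0]
gripper_width: 0.041
grasp_force: 30.0
```

Run:
```python
from h import *
c=get_calibration("wrist");cc=(np.array(c["K"]),c["k1"],np.array(c["mount"]))
print(np.round(cc[2],3).tolist())
for x in(8,-8):
  for h in(0,10,20,30,38,50,60):
    print(x,h,[np.round((proj(cc,np.array([x,y,-h])/1000)-[176,130])*2.5+[400,0]).tolist() for y in(-20.4,20.4)])
s=arm.get_state();W=cam("wrist")
for r,z in((21,145),(21,139),(14,139),(14,97),(20.5,97),(20.5,92)):print(r,z,[np.round((proj(W,[.5998+t*.271*r/1e3,-.089+t*.963*r/1e3,z/1e3-.0])-[176,130])*2.5+[400,0]).tolist() for t in(-1,1)])
b=snapshot("wrist");cv2.imwrite("pics/s6.png",cv2.resize(b[190:290,191:321],(780,600),interpolation=cv2.INTER_CUBIC)[:,:,::-1])
```

```text
[[0.0, -0.971, -0.237, 0.068], [1.0, 0.0, 0.0, 0.0], [-0.0, -0.237, 0.971, -0.179], [0.0, 0.0, 0.0, 1.0]]
8 0 [[513.0, 209.0], [678.0, 209.0]]
8 10 [[509.0, 223.0], [682.0, 223.0]]
8 20 [[504.0, 238.0], [687.0, 238.0]]
8 30 [[498.0, 255.0], [693.0, 255.0]]
8 38 [[493.0, 270.0], [698.0, 270.0]]
8 50 [[485.0, 296.0], [706.0, 296.0]]
8 60 [[477.0, 321.0], [714.0, 321.0]]
-8 0 [[515.0, 269.0], [676.0, 269.0]]
-8 10 [[511.0, 285.0], [680.0, 285.0]]
-8 20 [[506.0, 304.0], [685.0, 304.0]]
-8 30 [[501.0, 324.0], [690.0, 324.0]]
-8 38 [[496.0, 342.0], [695.0, 342.0]]
-8 50 [[488.0, 373.0], [703.0, 373.0]]
-8 60 [[480.0, 403.0], [710.0, 403.0]]
21 145 [[483.0, 331.0], [705.0, 331.0]]
21 139 [[488.0, 317.0], [700.0, 317.0]]
14 139 [[523.0, 317.0], [665.0, 317.0]]
14 97 [[539.0, 240.0], [650.0, 240.0]]
20.5 97 [[513.0, 240.0], [676.0, 240.0]]
20.5 92 [[515.0, 233.0], [674.0, 233.0]]
```

View pics/s6.png

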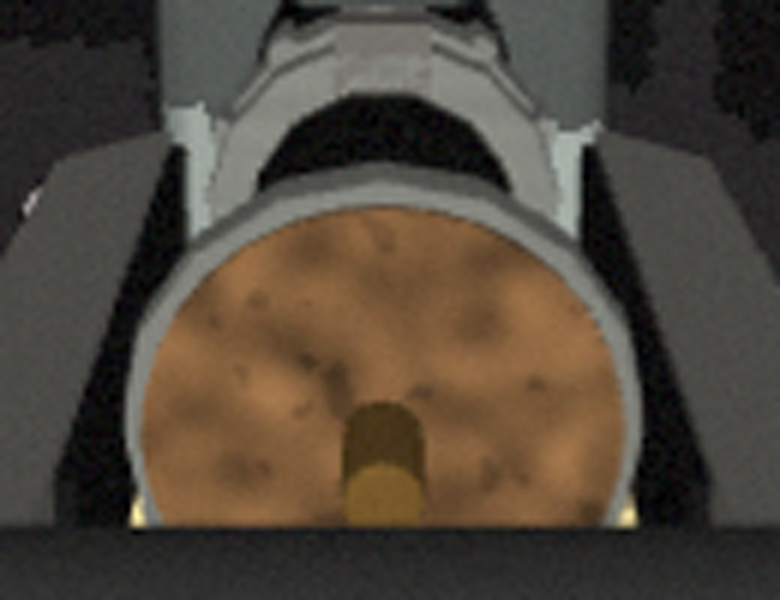

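Opening still reads 41 mm at this height. Trying the middle of the neck's window (TCP about 99.5 mm).

Call:
{"api": "step_arm", "payload": {"moves": [{"dx":0,"dy":0,"dz":0,"spin":0,"gripper":0.4},{"dx":0,"dy":0,"dz":0,"spin":0,"gripper":0.4},{"dx":0,"dy":0,"dz":-0.06,"spin":0,"gripper":0.4},{"dx":0,"dy":0,"dz":0,"spin":0,"gripper":0.4},{"dx":0,"dy":0,"dz":0,"spin":0,"gripper":0.4}]}}

```text
time_s: 16.1
tool_pos: [0.5996, -0.0888, 0.0995]
tcp_rot: [[-0.963, 0.271, 0.0], [0.271, 0.963, -0.0], [-0.0, -0.0, -1.0]]
ft_force: [-1.0, -0.3, -0.1]
gripper_width: 0.0566
grasp_force: 0.0
```

Call:
{"api": "step_arm", "payload": {"moves": [{"dx":0,"dy":0,"dz":0,"spin":0,"gripper":0.5},{"dx":0,"dy":0,"dz":0,"spin":0,"gripper":0.6},{"dx":0,"dy":0,"dz":0,"spin":0,"gripper":0.8},{"dx":0,"dy":0,"dz":0,"spin":0,"gripper":1},{"dx":0,"dy":0,"dz":0,"spin":0,"gripper":1},{"dx":0,"dy":0,"dz":0,"spin":0,"gripper":1},{"dx":0,"dy":0,"dz":0,"spin":0,"gripper":1}]}}

```text
time_s: 16.8
tool_pos: [0.5995, -0.0886, 0.0993]
tcp_rot: [[-0.963, 0.271, -0.0], [0.271, 0.963, 0.0], [0.0, 0.0, -1.0]]
ft_force: [0.0, 0.8, -0.7]
gripper_width: 0.0413
grasp_force: 30.0
```

Always 41 mm: the flat fingers close round the 42 mm plate's rim before reaching the neck, so the head is held with the grasp point at neck height and that's the tightest hold geometry allows. Pull up slowly and watch for slip.

Call:
{"api": "step_arm", "payload": {"moves": [{"dx":0,"dy":0,"dz":-0.05,"spin":0,"gripper":1},{"dx":0,"dy":0,"dz":-0.1,"spin":0,"gripper":1},{"dx":0,"dy":0,"dz":-0.1,"spin":0,"gripper":1},{"dx":0,"dy":0,"dz":-0.1,"spin":0,"gripper":1},{"dx":0,"dy":0,"dz":-0.1,"spin":0,"gripper":1},{"dx":0,"dy":0,"dz":0,"spin":0,"gripper":1}]}}

```text
time_s: 17.4
tool_pos: [0.5995, -0.0887, 0.1181]
tcp_rot: [[-0.963, 0.271, 0.0], [0.271, 0.963, 0.0], [-0.0, 0.0, -1.0]]
ft_force: [0.2, 1.0, -1.1]
gripper_width: 0.0408
grasp_force: 30.0
```

Run:
```python
from h import *
a=snapshot("wrist");cv2.imwrite("pics/s7.png",a[:,:,::-1])
m=(a[:,:,0].astype(int)-a[:,:,2]>40)&(a[:,:,0]<190)
ys,xs=np.nonzero(m[150:285,200:310]);print(len(ys),ys.min()+150,xs.min()+200,xs.max()+200)
a=cv2.imread("pics/s6.png")  # before
b=snapshot("scene");p=None
import fit2 as F
for h in(0,.018,.02): print(h,proj(F.S,[.5998,-.089,.147+h]))
o=b[150:210,270:320].astype(int);m=(o[:,:,0]-o[:,:,2]>60)&(o[:,:,0]-o[:,:,1]<90)
```

```text
3642 223 213 296
cam [0.516 0.047 0.48 ]
[ 0.57321548 -0.01715943 -0.2732859 ] -15.658128474872948
[[0.0, -0.3], [0.2, -0.5], [-0.1, 0.5], [-0.1, 0.5], [-0.3, -0.2], [0.1, -0.5], [-0.9, 0.1], [0.8, 0.9], [-2.9, -1.3], [0.9, 0.1]]
[63.65772374 55.34628838  0.96948503]
[[-0.9, -0.7], [0.2, -0.1], [-0.2, -2.1], [-1.1, 1.2], [-1.9, -0.4], [0.9, 0.6]]
button [ 0.5035 -0.062   0.055 ]
grip [ 0.5998 -0.089   0.12  ]
edge [0.5834 0.0375 0.1691]
rim -0.0643415673673482 0.11119202893538549
rim -0.0654951135887059 -0.0003613994249054217
tcp in base mm [ 44.61357339 -61.75883869]
0 [293.69201786 194.31946341]
0.018 [294.18178908 189.63149729]
0.02 [294.23691666 189.1035121 ]
```

The head moves with the hand (plate unchanged in the wrist view). Continuing upward.

Call:
{"api": "step_arm", "payload": {"moves": [{"dx":0,"dy":0,"dz":-0.1,"spin":0,"gripper":1},{"dx":0,"dy":0,"dz":-0.1,"spin":0,"gripper":1},{"dx":0,"dy":0,"dz":-0.1,"spin":0,"gripper":1},{"dx":0,"dy":0,"dz":-0.1,"spin":0,"gripper":1},{"dx":0,"dy":0,"dz":-0.1,"spin":0,"gripper":1},{"dx":0,"dy":0,"dz":-0.1,"spin":0,"gripper":1},{"dx":0,"dy":0,"dz":-0.1,"spin":0,"gripper":1},{"dx":0,"dy":0,"dz":-0.1,"spin":0,"gripper":1},{"dx":0,"dy":0,"dz":-0.1,"spin":0,"gripper":1},{"dx":0,"dy":0,"dz":-0.1,"spin":0,"gripper":1},{"dx":0,"dy":0,"dz":-0.1,"spin":0,"gripper":1},{"dx":0,"dy":0,"dz":-0.1,"spin":0,"gripper":1}]}}

```text
time_s: 18.7
tool_pos: [0.5993, -0.0887, 0.1654]
tcp_rot: [[-0.963, 0.271, -0.001], [0.271, 0.963, 0.0], [0.001, 0.0, -1.0]]
ft_force: [1.1, 1.3, -7.8]
gripper_width: 0.0411
grasp_force: 30.0
```

Call:
{"api": "step_arm", "payload": {"moves": [{"dx":0,"dy":0,"dz":-0.1,"spin":0,"gripper":1},{"dx":0,"dy":0,"dz":-0.1,"spin":0,"gripper":1},{"dx":0,"dy":0,"dz":-0.1,"spin":0,"gripper":1},{"dx":0,"dy":0,"dz":-0.1,"spin":0,"gripper":1},{"dx":0,"dy":0,"dz":-0.1,"spin":0,"gripper":1},{"dx":0,"dy":0,"dz":-0.1,"spin":0,"gripper":1},{"dx":0,"dy":0,"dz":0,"spin":0,"gripper":1}]}}

```text
time_s: 19.4
tool_pos: [0.5995, -0.0887, 0.1902]
tcp_rot: [[-0.963, 0.271, 0.0], [0.271, 0.963, -0.0], [-0.0, -0.0, -1.0]]
ft_force: [0.6, 1.0, -7.2]
gripper_width: 0.0407
grasp_force: 30.0
```

```bash
cat > top.py <<'E'
from h import *
a=snapshot("wrist")
m=(a[:,:,0].astype(int)-a[:,:,2]>40)&(a[:,:,0]<190)
ys,xs=np.nonzero(m[150:285,200:310]);print(len(ys),ys.min()+150,xs.min()+200,xs.max()+200)
s=arm.get_state();print(s["tool_pos"],s["ft_force"],s["gripper_width"])
E
python3 top.py
```

```text
3777 150 200 309
[ 0.59944147 -0.08869416  0.18988328] [-0.0863921   1.00947568 -7.09574533] 0.040699119005200395
```

Call:
{"api": "step_arm", "payload": {"moves": [{"dx":0,"dy":0,"dz":-0.1,"spin":0,"gripper":1},{"dx":0,"dy":0,"dz":-0.1,"spin":0,"gripper":1},{"dx":0,"dy":0,"dz":-0.1,"spin":0,"gripper":1},{"dx":0,"dy":0,"dz":-0.1,"spin":0,"gripper":1},{"dx":0,"dy":0,"dz":-0.1,"spin":0,"gripper":1},{"dx":0,"dy":0,"dz":-0.1,"spin":0,"gripper":1},{"dx":0,"dy":0,"dz":-0.1,"spin":0,"gripper":1},{"dx":0,"dy":0,"dz":-0.1,"spin":0,"gripper":1},{"dx":0,"dy":0,"dz":-0.1,"spin":0,"gripper":1},{"dx":0,"dy":0,"dz":0,"spin":0,"gripper":1}]}}

```text
time_s: 20.45
tool_pos: [0.5996, -0.0887, 0.2263]
tcp_rot: [[-0.963, 0.271, 0.0], [0.271, 0.963, -0.0], [-0.0, -0.0, -1.0]]
ft_force: [-0.7, 0.4, -8.0]
gripper_width: 0.041
grasp_force: 30.0
```

Call:
{"api": "step_arm", "payload": {"moves": [{"dx":0,"dy":0,"dz":-0.04,"spin":0,"gripper":1},{"dx":0,"dy":0,"dz":-0.03,"spin":0,"gripper":1},{"dx":0,"dy":0,"dz":-0.02,"spin":0,"gripper":1},{"dx":0,"dy":0,"dz":0,"spin":0,"gripper":1}]}}

```text
time_s: 20.85
tool_pos: [0.5995, -0.0887, 0.229]
tcp_rot: [[-0.963, 0.271, -0.0], [0.271, 0.963, 0.0], [0.0, -0.0, -1.0]]
ft_force: [-0.1, 0.5, -7.7]
gripper_width: 0.041
grasp_force: 30.0
```

Call:
{"api": "step_arm", "payload": {"moves": [{"dx":0,"dy":0,"dz":-0.02,"spin":0,"gripper":1},{"dx":0,"dy":0,"dz":-0.02,"spin":0,"gripper":1},{"dx":0,"dy":0,"dz":0,"spin":0,"gripper":1}]}}

```text
time_s: 21.15
tool_pos: [0.5992, -0.0886, 0.2296]
tcp_rot: [[-0.963, 0.271, -0.001], [0.271, 0.963, 0.0], [0.001, 0.0, -1.0]]
ft_force: [1.9, 0.2, -14.4]
gripper_width: 0.0409
grasp_force: 30.0
```

```bash
python3 top.py
python3 - <<'E'
from h import *
# plate top rows in wrist image: compare with image taken at 18 mm extension
a=cv2.imread("pics/s7.png",0)[195:270,215:295]; i=snapshot("wrist")[:,:,::-1]; cv2.imwrite("pics/s8.png",i)
r=cv2.matchTemplate(cv2.cvtColor(i,cv2.COLOR_BGR2GRAY)[175:290,205:305],a,cv2.TM_CCOEFF_NORMED);print(cv2.minMaxLoc(r),"expect loc (10,20)")
E
```

```text
3762 150 200 309
[ 0.59919952 -0.08862595  0.22955506] [  2.46856747  -0.71256142 -14.72666008] 0.04100860146907033
(-0.165775328874588, 0.6989585757255554, (20, 33), (10, 21)) expect loc (10,20)
```

Force rose to 14.7 N at exactly 130 mm of rise: hard stop. Hold briefly, confirm it's steady, then hand in.

Call:
{"api": "step_arm", "payload": {"moves": [{"dx":0,"dy":0,"dz":0,"spin":0,"gripper":1},{"dx":0,"dy":0,"dz":0,"spin":0,"gripper":1},{"dx":0,"dy":0,"dz":0,"spin":0,"gripper":1},{"dx":0,"dy":0,"dz":0,"spin":0,"gripper":1},{"dx":0,"dy":0,"dz":0,"spin":0,"gripper":1},{"dx":0,"dy":0,"dz":0,"spin":0,"gripper":1},{"dx":0,"dy":0,"dz":0,"spin":0,"gripper":1},{"dx":0,"dy":0,"dz":0,"spin":0,"gripper":1}]}}

```text
time_s: 22.05
tool_pos: [0.5991, -0.0886, 0.2297]
tcp_rot: [[-0.963, 0.271, -0.001], [0.271, 0.963, 0.0], [0.001, 0.0, -1.0]]
ft_force: [1.9, -0.3, -22.1]
gripper_width: 0.0412
grasp_force: 30.0
```

Call:
{"api": "step_arm", "payload": {"moves": [{"dx":0,"dy":0,"dz":0.015,"spin":0,"gripper":1},{"dx":0,"dy":0,"dz":0,"spin":0,"gripper":1},{"dx":0,"dy":0,"dz":0,"spin":0,"gripper":1},{"dx":0,"dy":0,"dz":0,"spin":0,"gripper":1},{"dx":0,"dy":0,"dz":0,"spin":0,"gripper":1}]}}

```text
time_s: 22.55
tool_pos: [0.5993, -0.0887, 0.2297]
tcp_rot: [[-0.963, 0.271, -0.001], [0.271, 0.963, 0.0], [0.001, 0.0, -1.0]]
ft_force: [0.4, 0.3, -21.7]
gripper_width: 0.0409
grasp_force: 30.0
```

Call:
{"api": "step_arm", "payload": {"moves": [{"dx":0,"dy":0,"dz":0,"spin":0,"gripper":1},{"dx":0,"dy":0,"dz":0,"spin":0,"gripper":1},{"dx":0,"dy":0,"dz":0,"spin":0,"gripper":1},{"dx":0,"dy":0,"dz":0,"spin":0,"gripper":1},{"dx":0,"dy":0,"dz":0,"spin":0,"gripper":1}]}}

```text
time_s: 23.05
tool_pos: [0.5993, -0.0886, 0.2297]
tcp_rot: [[-0.963, 0.271, -0.001], [0.271, 0.963, 0.0], [0.001, 0.0, -1.0]]
ft_force: [0.5, 0.8, -23.0]
gripper_width: 0.041
grasp_force: 30.0
```

Call:
{"api": "step_arm", "payload": {"moves": [{"dx":0,"dy":0,"dz":0.01,"spin":0,"gripper":1},{"dx":0,"dy":0,"dz":0,"spin":0,"gripper":1},{"dx":0,"dy":0,"dz":0,"spin":0,"gripper":1},{"dx":0,"dy":0,"dz":0,"spin":0,"gripper":1},{"dx":0,"dy":0,"dz":0,"spin":0,"gripper":1},{"dx":0,"dy":0,"dz":0,"spin":0,"gripper":1},{"dx":0,"dy":0,"dz":0,"spin":0,"gripper":1}]}}

```text
time_s: 23.75
tool_pos: [0.5995, -0.0887, 0.2297]
tcp_rot: [[-0.963, 0.271, 0.0], [0.271, 0.963, -0.0], [-0.0, -0.0, -1.0]]
ft_force: [-0.3, 2.0, -21.1]
gripper_width: 0.0407
grasp_force: 30.0
```

Steady at the stop with 21 N upward and no slip. Handing in.

```bash
python3 -c "
from station import arm
print(arm.job_done())"
```

```text
the job is handed in; nothing more can be done
None
```

The lid is shut, the button is fully home and the mast is held at its second stop (130 mm up, about 21 N upward, no slip); however, the gripper stopped at 41 mm at all three heights I tried, so it appears to grip the 42 mm top plate's rim at neck height, not the 28 mm neck itself; the cup, timer, jar and lemon were kept clear of but not re-checked at the end.

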